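Take the lance off the bench rinse gun

TASK

The water to the glassware rinse gun is off: squeeze the gun's trigger fully home and hold it in for a good second to bleed off the trapped pressure, then let it go. Then pull the coupler's knurled collar back until the lance springs loose, draw the lance out of the coupler and lay it, either way round, in the free place of the grey rack, the one with the small steel drip dish under it. Leave the collar and trigger sprung home, never drop the lance onto the bench, and leave the stored lances, the bottle and the beaker where they are.

Things in the scene. Friction and masses are not known exactly. Their poses are not given: they have to be found in the camera images.
- gun: Rinse gun fixed flat on its side on a steel stand: black housing (36 mm square, x -156 to -62 mm), black grip leaving it towards -y at x = -122 mm, steel coupler in front. Origin on the bench under the coupler's mouth; x is the barrel's axis, 85 mm above the bench, pointing out along the lance; z up. Nothing of the gun is above z 106 mm. Only trigger and collar move.
- gun_squeeze (a point): Where to squeeze: 85 mm above the bench, 72 mm along the grip (26 mm thick, 30 mm high, raked 0.2 rad). x is the squeeze line from grip to trigger, y runs along the grip towards the barrel. Origin midway between the grip's back (x = -19.5 mm) and the trigger's front when fully in (x = +19.5 mm); at rest the trigger's front is at about x = +35 mm.
- trigger_front (a point): Point on the trigger's front face, 60 mm from its hinge. The trigger is a black blade, 22 mm high and 9 mm thick, in front of the grip; it swings towards the grip in the horizontal plane.
- trigger (a joint): Trigger angle in rad: 0 at rest, 0.26 fully squeezed. A spring returns it: about 2.5 N at rest to 5 N fully in, at the squeeze place.
- collar_mid (a point): Centre, on the barrel's axis, of the coupler's knurled steel collar: 38 mm in diameter (42 mm at its front rim), 33 mm long, its front 4 mm behind the mouth. Grip it here, across the barrel. It slides back along the gun's -x.
- collar (a joint): How far the collar is pulled back, m: 0 home, 0.010 at the stop; spring 3 N at home, 8 N at the stop. Beyond about 0.007 it frees the lance and a sprung poppet pushes this out 10 mm in about 0.3 s. Let the collar go then: the lance stays loosely in place, plug 26 mm deep, and the collar rests about 0.005 back on the plug until that is drawn out, then springs home.
- lance_mid (a point): Lance in the coupler: straight metal rod, 197 mm, 0.16 kg. Origin on its axis, mid-sleeve, at the start 75 mm in front of the mouth (may sag a few mm); x points to the nozzle. Sleeve 16 mm in diameter from x -64 to +64 mm (grip it here), hexagon 24 mm wide from -74 to -64, grooved plug 16 mm in diameter from -111 to -74, nozzle 21 mm in diameter from +64 to +86.
- rack: Grey acrylic rack fixed on the bench, foot 120 x 220 x 8 mm. Two rails 8 mm thick stand at x = -35 and +35 mm, each with notches at y = -65, 0, +65 mm (18 mm wide at the floor, 34 mm at the top; floor 45 mm, rail top 60 mm above the bench). A lance lies across both rails along x, its axis 53 mm above the bench. Origin on the bench under its centre, z up.
- dish: Small open steel drip dish, 52 x 50 x 8 mm, fixed on the rack's foot between the rails under the free place. Origin: centre of its underside, 8 mm above the bench, straight below the centre of the free place; its x axis is parallel to the rack's. The other two places hold lances and are 65 mm apart.
- stored_ball_mid (a point): Stored lance like the other, with a round head 27 mm in diameter, 195 mm long, in a place of the rack; middle of its 16 mm sleeve. Leave alone.
- stored_short_mid (a point): Stored shorter lance with a small cone nozzle, 168 mm long, in a place of the rack; on its axis, above the middle of the place. Leave alone.
- bottle: Amber glass reagent bottle with white cap, 66 mm in diameter, 165 mm tall, standing close beside the lance on the gun's +y side; origin at the centre of its foot. Leave alone: it may be in the way of a gripper held upright over the lance.
- beaker: Glass beaker, 72 mm across the rim, 92 mm tall, standing at one end of the rack; origin at the centre of its foot. Leave alone.

How it is judged:
By the outcome, as a careful person would: the job done as asked, in the order asked, and still so for the second after the job is handed in, with the robot touching nothing.
It also fails if it takes over 70 s, if anything falls off the work surface, if the arm or the gripper's body presses on something with over 40 N, if the wrist force passes 120 N, or if a joint passes its speed limit or range.

ROBOT

A 6-joint arm with a two-finger parallel gripper is mounted at the origin on the work surface. World frame = base frame: x ahead of the robot, y to its left, z up, the work surface at z = 0. Lengths are in m, angles in rad, forces in N, time in s.
With the tool pointing down it reaches from about 0.375 to 0.975 m from the base axis. Payload 3.8 kg.
Tool frame: the origin (TCP) lies on the centre line of the jaws, within the pads' length; the fingertips stand 14 mm ahead of it and the grasp point (between the pads) lies 5 mm behind it (bot.finger_overhang is the distance from the TCP to the fingertips, in m); y points along the fingers, x is the direction in which the jaws open and shut, and the axes are right-handed (so a half turn about y gives the same grasp; the last joint's range is limited). The gripper opens to 85 mm and grips with 20 to 120 N. Pads are 22 mm wide; open, the fingers measure 114 mm over their backs; the gripper's body (76 mm by 85 mm) begins 54 mm behind the grasp point. The pads swing forward as they close: fully open they stand 13 mm farther back than shut.
Start: joints at [-1.22, 0.264, 1.604, -0, 1.274, -0.037], TCP at [0.255, -0.625, 0.245] pointing down, gripper open.
Joint ranges: [-2.63, 2.63], [-0.94, 2.18], [0.31, 2.57], [-1.31, 4.45], [0, 2.66], [-2.55, 2.55]. Speed limits (rad/s): [2.57, 2.57, 3.14, 3.14, 3.14, 3.14].

INTERFACE

Orientations are given as a rotation vector (axis times angle).
In Python, from workcell import readout, read_camera, bot, spotter gives the robot as it stands.
- The arm moves only by the tool jog_arm, never from a script. Its argument "increments" is a list of rows, each a list of 7 numbers: the shift along the tool's x, y, z in m, then the turn, a rotation vector about the tool's x, y, z in rad, then the opening, from 0 (shut) to 1 (fully open). A call has 1 to 10 rows; each row shifts and turns the pose as measured when the row begins, along the tool's axes as they then stand; what a row does not reach is not made up. A row lasts 1/8 s, in which the tool goes at most 62.5 mm and 10.7 degrees, less where a joint would pass 70% of its speed; a pose out of reach is approached as far as the arm can. A call with a gripper value outside its range is refused whole. The fingers move at their own pace and stop on an object; "force" is the grip in N (left out, the last holds). Time passes only in rows, so rows that do not move let the fingers close. It gives the time, the measured TCP pose, the force and the opening at its end, in the units of the state.
- readout.read_state(): the state, without advancing time (a new reading comes with each control period).
- read_camera(name): name is "side" or "top" or "wrist"; returns a dict with "img" (480x640x3 uint8, blue, green, red), "range_z" (480x640 float32, m along the optical axis (not along the pixel's ray), 0 where there is no reading), "fx", "fy", "cx", "cy" (pixels), "world_from_camera" (4x4, takes a point from camera to world coordinates). Camera axes: x right, y down, z forward; pixel columns grow to the right and rows downward; lengths in m; the calibration is good to about 2 mm. A picture is of the moment at which its call begins.
- bot.finish_job(): hands the job in, once; it reports no verdict.
Trained networks look in a picture, given as the dict that the camera call returned (one of the last four; its "shot" number tells which), for a name from the list of things; names that differ only in an ending like _2 or _b are one class to them, and where a whole thing is asked for, a point or a joint stands for the part that bears it (a point fixed in the world has none). Each returns a list of dicts, best first, with "p" (0 to 1); they miss things now and then, are a little off and sometimes report something else, mostly with a low value. They report only what shows in the picture. A call takes as long as a camera call.
- spotter.masks_of(picture, thing): "mask" (480x640 bool, what is visible of it) and "location" ([column, row] in pixels, amid what is visible of it).
- spotter.spot_point(picture, thing): "location" ([column, row] in pixels: a listed point, or the origin of a listed thing).
The state is a dict: "time": time; "q": joint angles; "joint_vel": joint speeds; "joint_torque": joint torques, N m; "tool_pos": TCP position; "tcp_rot": TCP orientation; "wrist_force": force on the tool from outside, world axes, zero at the start; "torque": the same for the moment, N m; "width": opening from 0.0 (shut) to 1.0 (fully open).
Only numpy, scipy, OpenCV 4.12 (cv2) and the standard library are available. Lean on these libraries where they do the work, as an engineer would, in place of code of your own. Each camera call takes 0.05 s, during which the arm holds its last target. There are 200 camera calls.

## Working session

There is one attempt and no reset: what is moved stays moved. The work goes in short steps, Python scripts to look and compute and a tool call to move; the robot and the scene stay as the last step left them, time stands still between calls to the robot, and variables do not carry over. Pictures are saved under pics/ and viewed, about 8 in all and at most 12, crops included, and the job is handed in when it is done.

Besides the shell and the picture viewer there is one more tool, called as name([rows], argument=value, ...), one row to a line, values as JSON. jog_arm: Moves the arm, as the interface text tells. Its arguments: {"type":"object","properties":{"increments":{"type":"array"},"force":{"type":"number"}},"required":["increments"]}

```bash
ls; mkdir -p pics; cat > h.py <<'E'
import numpy as np, cv2
from workcell import readout, read_camera, bot, spotter
from scipy.spatial.transform import Rotation as R
def ray(p,uv):
    T=p["world_from_camera"];d=np.array([(uv[0]-p["cx"])/p["fx"],(uv[1]-p["cy"])/p["fy"],1.])
    return T[:3,3],T[:3,:3]@d
def atz(p,uv,z):
    o,d=ray(p,uv);return o+d*(z-o[2])/d[2]
def depth(p,uv):
    u,v=int(round(uv[0])),int(round(uv[1]));w=p["range_z"][max(v-2,0):v+3,max(u-2,0):u+3];w=w[w>0]
    if len(w)==0:return None
    o,d=ray(p,uv);return o+d*np.median(w)
def tri(obs):
    A=np.zeros((3,3));b=np.zeros(3)
    for p,uv in obs:
        o,d=ray(p,uv);d=d/np.linalg.norm(d);M=np.eye(3)-np.outer(d,d);A+=M;b+=M@o
    x=np.linalg.solve(A,b)
    return x
def st():
    return readout.read_state()
E
python3 - <<'E'
from h import *
np.set_printoptions(precision=4,suppress=True)
P={n:read_camera(n) for n in("top","side","wrist")}
for n in P: cv2.imwrite(f"pics/{n}0.png",P[n]["img"]);print(n,P[n]["world_from_camera"][:3,3],P[n]["fx"])
for t in["gun","gun_squeeze","trigger_front","collar_mid","lance_mid","rack","dish","stored_ball_mid","stored_short_mid","bottle","beaker"]:
    for n in P:
        r=spotter.spot_point(P[n],t)[:2]
        for k in r: print(t,n,round(k["p"],2),np.round(k["location"],1),"depth",depth(P[n],k["location"]))
print(st())
E
```

```text
pics
top [ 0.4633 -0.0316  1.2371] 534.0200393620346
side [0.3337 0.6751 0.5438] 445.9936313581781
wrist [ 0.3182 -0.6003  0.3729] 398.9248029802885
gun top 0.63 [257.5 216.7] depth [0.6106 0.1081 0.0032]
gun top 0.5 [437.1 311.9] depth [ 0.3955 -0.3065  0.007 ]
gun side 0.71 [263.5 315.7] depth [0.6083 0.1093 0.0031]
gun side 0.4 [337.1 217.8] depth [ 0.541  -0.183   0.0578]
gun_squeeze top 0.75 [184.3 245.4] depth [0.5359 0.2529 0.0984]
gun_squeeze side 0.57 [264.5 340.6] depth [0.5376 0.2606 0.1019]
trigger_front top 0.82 [199.6 243.7] depth [0.5401 0.2209 0.0953]
trigger_front side 0.77 [280.4 326.6] depth [0.5281 0.2232 0.0965]
collar_mid top 0.57 [240.4 212.8] depth [0.6065 0.1333 0.1046]
collar_mid side 0.84 [247.9 288.4] depth [0.6102 0.1513 0.0969]
collar_mid side 0.5 [326.4 213.5] depth [ 0.5702 -0.1993  0.0567]
lance_mid top 0.82 [286.8 218.3] depth [0.5975 0.0349 0.0882]
lance_mid side 0.82 [277.  259.3] depth [0.5981 0.0481 0.0882]
rack top 0.56 [422.  236.6] depth [ 0.563  -0.2626  0.0608]
rack side 0.75 [337.1 217.6] depth [ 0.541  -0.1832  0.0582]
dish top 0.63 [447.7
[... 582 characters left out ...]
ttle side 0.63 [217.  269.1] depth [0.7398 0.0255 0.0268]
bottle side 0.27 [247.7 286.3] depth [0.6109 0.1496 0.0998]
beaker top 0.94 [434.2 312.3] depth [ 0.3946 -0.2996  0.0085]
beaker side 0.66 [406.2 214.2] depth [ 0.3955 -0.2825  0.0324]
{'time': 1.8, 'q': array([-1.2199,  0.2639,  1.604 , -0.    ,  1.2737, -0.0369]), 'joint_vel': array([-0.0017, -0.0005, -0.0003,  0.0002,  0.0015,  0.0007]), 'joint_torque': array([ -0.0003, -51.5051, -36.7708,  -0.0002,   0.0009,   0.    ]), 'tool_pos': array([ 0.2553, -0.6249,  0.2453]), 'tcp_rot': array([-1.3681,  0.9189, -0.919 ]), 'wrist_force': array([0.2166, 0.0281, 0.2493]), 'torque': array([0.0263, 0.022 , 0.0484]), 'width': 0.9973929457058527}
```

View pics/top0.png

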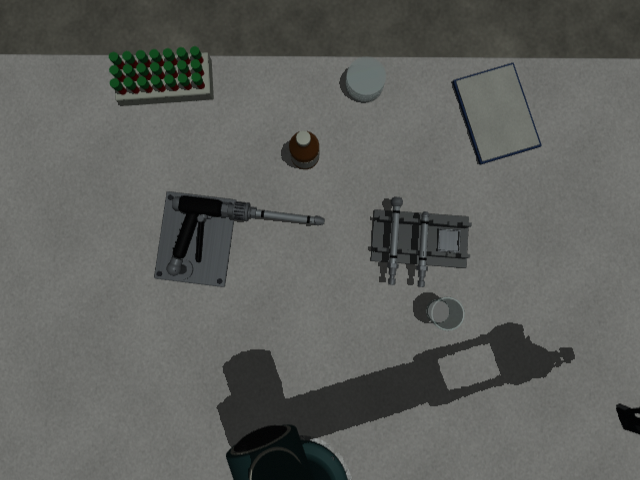

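View pics/side0.png

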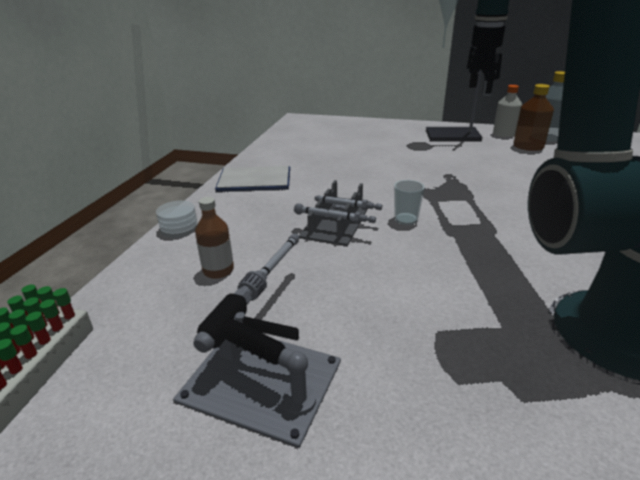

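```bash
python3 - <<'E'
from h import *
np.set_printoptions(precision=4,suppress=True)
T,S=read_camera("top"),read_camera("side")
def cloud(p,m):
    v,u=np.nonzero(m&(p["range_z"]>0));z=p["range_z"][v,u]
    c=np.stack([(u-p["cx"])/p["fx"]*z,(v-p["cy"])/p["fy"]*z,z],1);W=p["world_from_camera"];return c@W[:3,:3].T+W[:3,3]
print("px->z known")
for t,z in[("gun_squeeze",.085),("trigger_front",.085),("collar_mid",.085),("lance_mid",.085)]:
    a,b=spotter.spot_point(T,t)[0]["location"],spotter.spot_point(S,t)[0]["location"]
    print(t,atz(T,a,z),atz(S,b,z),tri([(T,a),(S,b)]))
for n,p in(("top",T),("side",S)):
  for t,lo in[("lance_mid",.07),("stored_ball_mid",.045),("stored_short_mid",.045),("dish",.009),("bottle",.03),("gun",.09)]:
    r=spotter.masks_of(p,t)
    if not r: print(n,t,None);continue
    c=cloud(p,r[0]["mask"]);c=c[c[:,2]>lo]
    if len(c)<5: print(n,t,len(c));continue
    m=np.median(c,0);q=c[np.linalg.norm(c[:,:2]-m[:2],axis=1)<.12];rect=cv2.minAreaRect(q[:,:2].astype(np.float32)*1000)
    L=cv2.fitLine(q[:,:2].astype(np.float32),cv2.DIST_HUBER,0,.001,.001).ravel()
    print(n,t,round(r[0]["p"],2),len(c),"mean",q.mean(0),"zmax",np.percentile(c[:,2],98),"rect",np.round(rect[0],1),np.round(rect[1],1),"line",L)
E
```

```text
px->z known
gun_squeeze [0.5413 0.2538 0.085 ] [0.5461 0.2505 0.085 ] [0.5427 0.2535 0.0885]
trigger_front [0.5377 0.225  0.085 ] [0.5357 0.2073 0.085 ] [0.5335 0.2211 0.0979]
collar_mid [0.616  0.1348 0.085 ] [0.6231 0.1274 0.085 ] [0.6171 0.1346 0.0913]
lance_mid [0.5975 0.0375 0.085 ] [0.5974 0.0422 0.085 ] [0.5985 0.0378 0.0819]
top lance_mid 0.81 587 mean [0.6024 0.0368 0.0899] zmax 0.09760970733409807 rect [601.9  35. ] [162.6  24.9] line [0.1119 0.9937 0.6024 0.0368]
top stored_ball_mid None
top stored_short_mid 0.92 515 mean [ 0.5329 -0.2639  0.0611] zmax 0.06721654662135326 rect [ 535.7 -266.6] [ 23.6 163.7] line [ 0.9977 -0.068   0.5329 -0.2639]
top dish 0.98 480 mean [ 0.5606 -0.3319  0.0142] zmax 0.02082814440840885 rect [ 560.5 -331.4] [51.8 52.7] line [ 0.7713  0.6365  0.5606 -0.3319]
top bottle 0.71 882 mean [ 0.7442 -0.0014  0.1165] zmax 0.16861264073915552 rect [753.1  -1.1] [61.7 64.8] line [ 0.071  -0.9975  0.7442 -0.0014]
top gun 0.86 2199 mean [0.5916 0.2179 0.1001] zmax 0.1074228616927907 rect [567.7 199. ] [169.2 153.8] line [ 0.6389 -0.7693  0.576   0.231 ]
side lance_mid 0.88 458 mean [0.5987 0.0344 0.0893] zmax 0.0961777613012328 rect [600.2  36.4] [163.   20.1] line [0.1111 0.9938 0.5962 0.023 ]
side stored_ball_mid 0.95 580 mean [ 0.5547 -0.1993  0.0588] zmax 0.06719910218588906 rect [ 553.7 -213.7] [ 54.9 193.2] line [ 0.9984 -0.056   0.5547 -0.1993]
side stored_short_mid 0.76 430 mean [ 0.5308 -0.2628  0.0586] zmax 0.06589046081402769 rect [ 536.6 -259.8] [ 31.2 166.4] line [ 0.9977 -0.0672  0.5104 -0.2609]
side dish None
side bottle 0.85 1857 mean [0.7451 0.0146 0.0957] zmax 0.16712047404286595 rect [749.    4.9] [63.2 50.6] line [0.8418 0.5397 0.7462 0.0159]
side gun 0.73 3785 mean [0.5792 0.2333 0.0993] zmax 0.10595555247665325 rect [558.4 207. ] [158.7 164.2] line [ 0.8665 -0.4992  0.5767  0.2362]
```

```bash
cat >> h.py <<'E'
def heading(a,tilt=0):
    """tool R: y down, x along heading a; tilt about tool x"""
    x=np.array([np.cos(a),np.sin(a),0]);y=np.array([0,0,-1.])
    M=np.stack([x,y,np.cross(x,y)],1)
    return R.from_matrix(M)*R.from_rotvec([tilt,0,0])
def plan(pos,rot,n=None,vmax=.055,wmax=9.0):
    s=st();p=np.array(s["tool_pos"]);r=R.from_rotvec(s["tcp_rot"])
    rv=(r.inv()*rot).as_rotvec();d=np.array(pos)-p
    k=max(1,int(np.ceil(max(np.linalg.norm(d)/vmax,np.degrees(np.linalg.norm(rv))/wmax)))) if n is None else n
    print("at",p.round(4),"tool",r.as_matrix().round(3).tolist(),"w",round(s["width"],3),"t",s["time"])
    for i in range(k):
        ri=r*R.from_rotvec(rv*i/k)
        print([round(float(a),4) for a in np.r_[ri.inv().apply(d/k),rv/k]])
E
python3 - <<'E'
from h import *
c=read_camera("wrist")["world_from_camera"];s=st()
r=R.from_rotvec(s["tcp_rot"])
print("cam in tool",r.inv().apply(c[:3,3]-s["tool_pos"]).round(4),(r.inv().as_matrix()@c[:3,:3]).round(3).tolist())
for a in(-1.883,-1.883+np.pi):
    print(a);plan([.53,.22,.26],heading(a))
E
```

```text
cam in tool [ 0.0014 -0.1288  0.0676] [[1.0, 0.001, -0.0], [0.0, -0.265, 0.964], [0.001, -0.964, -0.265]]
-1.883
at [ 0.2552 -0.6249  0.2452] tool [[0.378, -0.0, 0.926], [-0.926, 0.0, 0.378], [-0.0, -1.0, -0.0]] w 0.998 t 2.95
[-0.0399, -0.0009, 0.0338, 0.0, 0.0412, -0.0]
[-0.0413, -0.0009, 0.0321, 0.0, 0.0412, -0.0]
[-0.0425, -0.0009, 0.0304, 0.0, 0.0412, -0.0]
[-0.0438, -0.0009, 0.0286, 0.0, 0.0412, -0.0]
[-0.0449, -0.0009, 0.0268, 0.0, 0.0412, -0.0]
[-0.046, -0.0009, 0.0249, 0.0, 0.0412, -0.0]
[-0.0469, -0.0009, 0.023, 0.0, 0.0412, -0.0]
[-0.0478, -0.0009, 0.021, 0.0, 0.0412, -0.0]
[-0.0487, -0.0009, 0.019, 0.0, 0.0412, -0.0]
[-0.0494, -0.0009, 0.017, 0.0, 0.0412, -0.0]
[-0.0501, -0.0009, 0.015, 0.0, 0.0412, -0.0]
[-0.0506, -0.0009, 0.0129, 0.0, 0.0412, -0.0]
[-0.0511, -0.0009, 0.0108, 0.0, 0.0412, -0.0]
[-0.0515, -0.0009, 0.0087, 0.0, 0.0412, -0.0]
[-0.0518, -0.0009, 0.0066, 0.0, 0.0412, -0.0]
[-0.0521, -0.0009, 0.0044, 0.0, 0.0412, -0.0]
[-0.0522, -0.0009, 0.0023, 0.0, 0.0412, -0.0]
1.258592653589793
at [ 0.2552 -0.6249  0.2452] tool [[0.378, -0.0, 0.926], [-0.926, 0.0, 0.378], [-0.0, -1.0, -0.0]] w 0.998 t 2.95
[-0.0399, -0.0009, 0.0338, -0.0, -0.1436, -0.0]
[-0.0347, -0.0009, 0.0391, -0.0, -0.1436, -0.0]
[-0.0287, -0.0009, 0.0437, -0.0, -0.1436, -0.0]
[-0.0222, -0.0009, 0.0473, -0.0, -0.1436, -0.0]
[-0.0151, -0.0009, 0.05, -0.0, -0.1436, -0.0]
[-0.0078, -0.0009, 0.0517, -0.0, -0.1436, -0.0]
[-0.0004, -0.0009, 0.0523, -0.0, -0.1436, -0.0]
[0.0071, -0.0009, 0.0518, -0.0, -0.1436, -0.0]
[0.0145, -0.0009, 0.0502, -0.0, -0.1436, -0.0]
[0.0215, -0.0009, 0.0476, -0.0, -0.1436, -0.0]
[0.0281, -0.0009, 0.0441, -0.0, -0.1436, -0.0]
[0.0341, -0.0009, 0.0396, -0.0, -0.1436, -0.0]
[0.0394, -0.0009, 0.0343, -0.0, -0.1436, -0.0]
[0.0439, -0.0009, 0.0283, -0.0, -0.1436, -0.0]
[0.0475, -0.0009, 0.0217, -0.0, -0.1436, -0.0]
[0.0502, -0.0009, 0.0147, -0.0, -0.1436, -0.0]
[0.0517, -0.0009, 0.0074, -0.0, -0.1436, -0.0]
```

jog_arm([
  [-0.04,0,0.034,0,0.041,0,1],
  [-0.041,0,0.032,0,0.041,0,1],
  [-0.0425,0,0.0305,0,0.041,0,1],
  [-0.044,0,0.0285,0,0.041,0,1],
  [-0.045,0,0.027,0,0.041,0,1],
  [-0.046,0,0.025,0,0.041,0,1],
  [-0.047,0,0.023,0,0.041,0,1],
  [-0.048,0,0.021,0,0.041,0,1],
  [-0.0485,0,0.019,0,0.041,0,1],
  [-0.0495,0,0.017,0,0.041,0,1],
])

```text
time: 4.2
tool_pos: [0.4248, -0.118, 0.2462]
tcp_rot: [-1.186, 1.234, -1.248]
wrist_force: [0.5, -0.6, -0.2]
width: 0.998
```

```bash
python3 - <<'E'
from h import *
plan([.53,.22,.26],heading(-1.883))
E
```

```text
at [ 0.4248 -0.118   0.2462] tool [[-0.044, 0.007, 0.999], [-0.999, -0.004, -0.044], [0.004, -1.0, 0.007]] w 0.998 t 4.2
[-0.0489, -0.0021, 0.0129, -0.0011, 0.0383, 0.0004]
[-0.0494, -0.0021, 0.011, -0.0011, 0.0383, 0.0004]
[-0.0497, -0.002, 0.0091, -0.0011, 0.0383, 0.0004]
[-0.0501, -0.002, 0.0072, -0.0011, 0.0383, 0.0004]
[-0.0503, -0.002, 0.0053, -0.0011, 0.0383, 0.0004]
[-0.0505, -0.002, 0.0033, -0.0011, 0.0383, 0.0004]
[-0.0505, -0.002, 0.0014, -0.0011, 0.0383, 0.0004]
```

jog_arm([
  [-0.049,-0.002,0.013,0,0.038,0,1],
  [-0.0495,-0.002,0.011,0,0.038,0,1],
  [-0.05,-0.002,0.009,0,0.038,0,1],
  [-0.05,-0.002,0.007,0,0.038,0,1],
  [-0.0505,-0.002,0.005,0,0.038,0,1],
  [-0.0505,-0.002,0.003,0,0.038,0,1],
  [-0.0505,-0.002,0.0015,0,0.038,0,1],
  [0,0,0,0,0,0,1],
])

```text
time: 5.2
tool_pos: [0.5332, 0.2361, 0.2629]
tcp_rot: [-1.033, 1.424, -1.445]
wrist_force: [0.3, -0.8, 0.9]
width: 1.003
```

```bash
python3 - <<'E'
from h import *
np.set_printoptions(precision=4,suppress=True)
W=read_camera("wrist")
print(st()["tool_pos"],st()["tcp_rot"])
im=W["img"].copy()
for t in["gun_squeeze","trigger_front","collar_mid","lance_mid"]:
    for k in spotter.spot_point(W,t)[:1]:
        l=k["location"];print(t,round(k["p"],2),np.round(l,1),atz(W,l,.085),depth(W,l));cv2.circle(im,tuple(int(a) for a in l),3,(0,0,255),1)
cv2.imwrite("pics/w1.png",im)
E
```

```text
[0.5326 0.2345 0.2626] [-1.0343  1.424  -1.446 ]
gun_squeeze 0.92 [299.4 222.1] [0.5425 0.2524 0.085 ] [0.5451 0.2506 0.0998]
trigger_front 0.89 [346.1 222.2] [0.5311 0.2175 0.085 ] [0.5328 0.2174 0.0932]
collar_mid 0.73 [427.3  81.1] [0.6121 0.1313 0.085 ] [0.6111 0.1367 0.1048]
lance_mid 0.94 [558.3  47.1] [0.6054 0.0379 0.085 ] [0.6053 0.0409 0.0903]
```

View pics/w1.png

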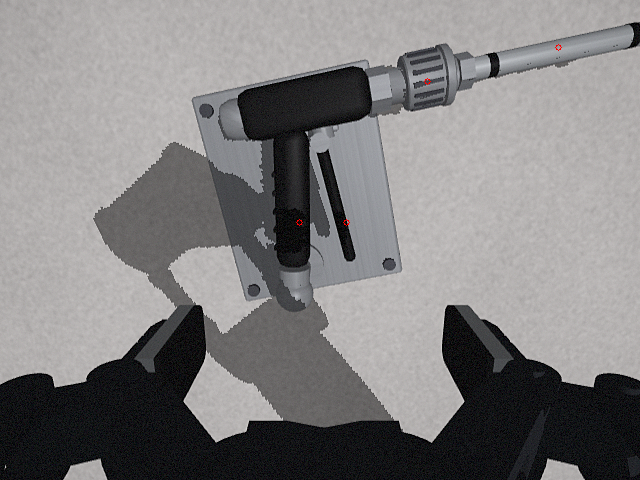

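```bash
python3 - <<'E'
from h import *
plan([.5422,.2463,.11],heading(-1.883))
E
```

```text
at [0.5322 0.2317 0.2626] tool [[-0.313, 0.014, 0.95], [-0.95, -0.005, -0.313], [0.001, -1.0, 0.015]] w 1.001 t 5.45
[-0.0057, 0.0509, 0.0009, -0.005, -0.0021, 0.0002]
[-0.0057, 0.0509, 0.0011, -0.005, -0.0021, 0.0002]
[-0.0057, 0.0509, 0.0014, -0.005, -0.0021, 0.0002]
```

jog_arm([
  [-0.006,0.05,0.001,-0.005,-0.002,0,1],
  [-0.006,0.05,0.001,-0.005,-0.002,0,1],
  [-0.005,0.04,0.001,-0.005,0,0,1],
  [0,0.02,0,0,0,0,1],
  [0,0,0,0,0,0,1],
  [0,0,0,0,0,0,1],
])

```text
time: 6.2
tool_pos: [0.5442, 0.2393, 0.1029]
tcp_rot: [-1.032, 1.44, -1.445]
wrist_force: [-0.4, 0.1, 0.7]
width: 1.004
```

```bash
python3 - <<'E'
from h import *
W=read_camera("wrist");cv2.imwrite("pics/w2.png",W["img"])
for t in["gun_squeeze","trigger_front"]:
    for k in spotter.spot_point(W,t)[:1]:
        l=k["location"];print(t,round(k["p"],2),np.round(l,1),atz(W,l,.085),depth(W,l))
plan([.5422,.2463,.078],heading(-1.883))
E
```

```text
gun_squeeze 0.96 [291.  324.1] [0.54256321 0.25282619 0.085     ] [0.54895888 0.24927143 0.09938374]
trigger_front 0.61 [380.2 315.9] [0.53463066 0.21761865 0.085     ] [0.53939519 0.21754391 0.09455647]
at [0.5446 0.2399 0.1035] tool [[-0.318, 0.007, 0.948], [-0.948, 0.001, -0.318], [-0.004, -1.0, 0.006]] w 0.995 t 6.35
[-0.0052, 0.0255, -0.0044, -0.0065, -0.0116, -0.0037]
```

View pics/w2.png

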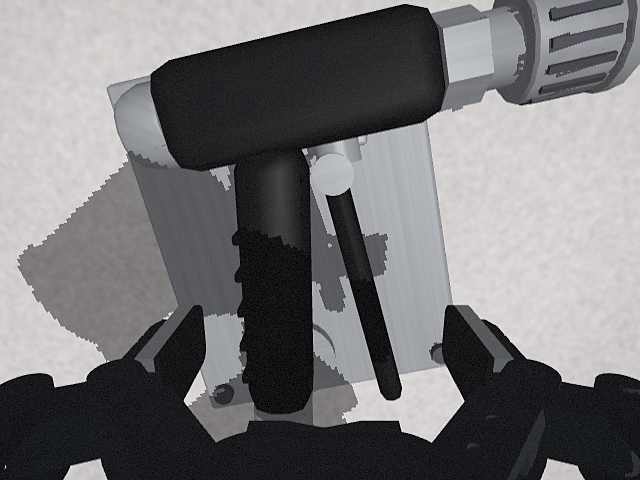

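jog_arm([
  [-0.004,0.015,-0.005,0,-0.006,0,1],
  [-0.001,0.012,0,0,-0.006,0,1],
  [0,0,0,0,0,0,1],
  [0,0,0,0,0,0,1],
])

```text
time: 6.85
tool_pos: [0.5421, 0.2475, 0.076]
tcp_rot: [-1.036, 1.429, -1.435]
wrist_force: [0.6, 0.6, -0.4]
width: 0.996
```

```bash
python3 - <<'E'
from h import *
plan([.5432,.252,.078],heading(-1.883),1)
E
```

```text
at [0.5421 0.2475 0.076 ] tool [[-0.305, 0.01, 0.952], [-0.952, 0.003, -0.305], [-0.005, -1.0, 0.008]] w 0.996 t 6.85
[-0.0046, -0.0019, -0.0003, -0.0084, 0.002, -0.0053]
```

jog_arm([
  [-0.0045,0,0,0,0,0,1],
  [0,0,0,0,0,0,0.6],
  [0,0,0,0,0,0,0.5],
  [0,0,0,0,0,0,0.42],
  [0,0,0,0,0,0,0.42],
  [0,0,0,0,0,0,0.42],
], force=25)

```text
time: 7.6
tool_pos: [0.5436, 0.2518, 0.077]
tcp_rot: [-1.036, 1.429, -1.436]
wrist_force: [-1.0, -0.6, 1.7]
width: 0.449
```

jog_arm([
  [0,0,0,0,0,0,0.4],
  [0,0,0,0,0,0,0.38],
  [0,0,0,0,0,0,0.38],
], force=35)

```text
time: 7.98
tool_pos: [0.5436, 0.2518, 0.0771]
tcp_rot: [-1.036, 1.429, -1.436]
wrist_force: [-0.8, -0.3, 1.6]
width: 0.447
```

```bash
python3 - <<'E'
from h import *
W=read_camera("wrist");cv2.imwrite("pics/w3.png",W["img"])
s=st();print(s["width"],s["wrist_force"],s["tool_pos"],s["time"])
E
```

```text
0.45009681481968067 [-1.00966944 -1.07435183  1.80225125] [0.54358827 0.25178054 0.07704823] 8.025
```

View pics/w3.png

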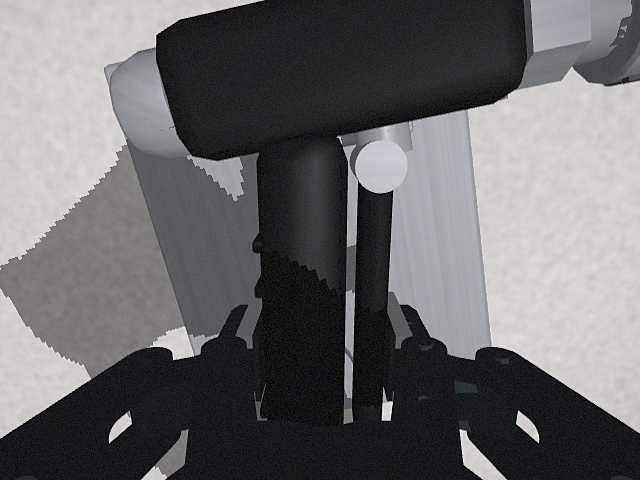

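jog_arm([
  [0,0,0,0,0,0,0.35],
  [0,0,0,0,0,0,0.35],
  [0,0,0,0,0,0,0.35],
  [0,0,0,0,0,0,0.35],
  [0,0,0,0,0,0,0.35],
  [0,0,0,0,0,0,0.35],
  [0,0,0,0,0,0,0.35],
  [0,0,0,0,0,0,0.35],
  [0,0,0,0,0,0,0.35],
  [0,0,0,0,0,0,0.35],
], force=45)

```text
time: 9.28
tool_pos: [0.5436, 0.2518, 0.0771]
tcp_rot: [-1.036, 1.429, -1.436]
wrist_force: [-0.7, -0.7, 1.0]
width: 0.446
```

jog_arm([
  [0,0,0,0,0,0,1],
  [0,0,0,0,0,0,1],
  [0,0,0,0,0,0,1],
  [0,0,0,0,0,0,1],
  [0,0,0,0,0,0,1],
  [0.005,0,0,0,0,0,1],
  [0,-0.015,0,0,0,0,1],
  [0,-0.05,0,0,0,0,1],
  [0,-0.05,0,0,0,0,1],
  [0,0,0,0,0,0,1],
])

```text
time: 10.52
tool_pos: [0.5415, 0.2469, 0.1981]
tcp_rot: [-1.033, 1.428, -1.435]
wrist_force: [-0.3, 1.4, 0.7]
width: 1.004
```

```bash
python3 - <<'E'
from h import *
plan([.612,.134,.20],heading(-.112))
E
```

```text
at [0.5415 0.2469 0.1981] tool [[-0.306, 0.012, 0.952], [-0.952, 0.004, -0.306], [-0.008, -1.0, 0.01]] w 1.004 t 10.525
[0.0072, -0.0001, 0.0085, -0.0012, -0.1475, 0.0003]
[0.0083, -0.0001, 0.0073, -0.0012, -0.1475, 0.0003]
[0.0093, -0.0001, 0.006, -0.0012, -0.1475, 0.0003]
[0.0101, -0.0002, 0.0046, -0.0012, -0.1475, 0.0003]
[0.0107, -0.0002, 0.0031, -0.0012, -0.1475, 0.0003]
[0.011, -0.0002, 0.0015, -0.0012, -0.1475, 0.0003]
[0.0111, -0.0002, -0.0002, -0.0012, -0.1475, 0.0003]
[0.0109, -0.0002, -0.0018, -0.0012, -0.1475, 0.0003]
[0.0106, -0.0002, -0.0034, -0.0012, -0.1475, 0.0003]
[0.0099, -0.0002, -0.0049, -0.0012, -0.1475, 0.0003]
[0.0091, -0.0002, -0.0063, -0.0012, -0.1475, 0.0003]
[0.0081, -0.0002, -0.0076, -0.0012, -0.1475, 0.0003]
```

jog_arm([
  [0.007,0,0.0085,0,-0.17,0,1],
  [0.01,0,0.007,0,-0.17,0,1],
  [0.011,0,0.005,0,-0.17,0,1],
  [0.012,0,0.003,0,-0.17,0,1],
  [0.013,0,0.001,0,-0.17,0,1],
  [0.013,0,-0.001,0,-0.17,0,1],
  [0.013,0,-0.003,0,-0.17,0,1],
  [0.012,0,-0.005,0,-0.17,0,1],
  [0.011,0,-0.006,0,-0.17,0,1],
  [0.009,0,-0.007,0,-0.17,0,1],
])

```text
time: 11.78
tool_pos: [0.601, 0.1357, 0.1992]
tcp_rot: [-1.563, 0.09, -0.105]
wrist_force: [-0.4, 0.0, 0.4]
width: 1.001
```

```bash
python3 - <<'E'
from h import *
np.set_printoptions(precision=4,suppress=True)
plan([.612,.134,.20],heading(-.112))
W=read_camera("wrist");cv2.imwrite("pics/w4.png",W["img"])
for t in["collar_mid","lance_mid","trigger_front"]:
    for k in spotter.spot_point(W,t)[:1]:
        l=k["location"];print(t,round(k["p"],2),np.round(l,1),atz(W,l,.085),depth(W,l))
r=spotter.masks_of(W,"collar_mid")
print([(round(k["p"],2),k["location"],cv2.minAreaRect(np.argwhere(k["mask"])[:,::-1].astype(np.float32))) for k in r[:2]])
T=read_camera("top")
for t in["collar_mid","trigger_front"]:
    print(t,atz(T,spotter.spot_point(T,t)[0]["location"],.085))
E
```

```text
at [0.601  0.1357 0.1992] tool [[0.992, 0.01, 0.124], [-0.124, 0.005, 0.992], [0.009, -1.0, 0.006]] w 1.001 t 11.775
[0.0111, -0.0007, -0.0003, -0.006, -0.0126, 0.0092]
collar_mid 0.74 [343.  242.7] [0.6153 0.1342 0.085 ] [0.6148 0.1393 0.1039]
lance_mid 0.67 [342.2 375.7] [0.6042 0.0393 0.085 ] [0.6043 0.0429 0.0906]
trigger_front 0.89 [190.1 124.6] [0.5347 0.2163 0.085 ] [0.5116 0.2212 0.009 ]
[]
collar_mid [0.6121 0.133  0.085 ]
trigger_front [0.5397 0.224  0.085 ]
```

View pics/w4.png

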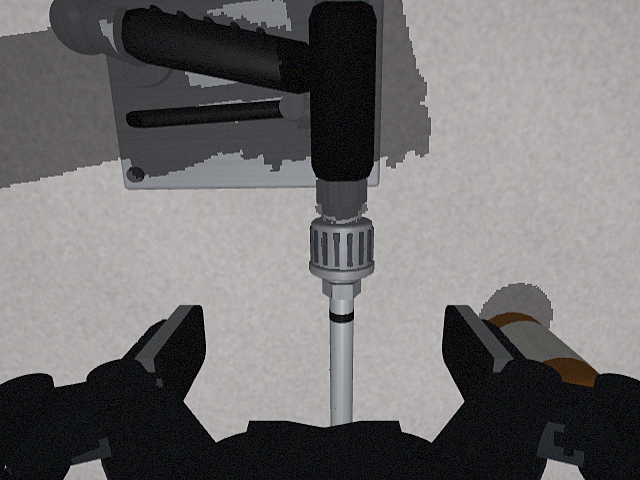

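jog_arm([
  [0.008,0.04,-0.001,-0.005,0.003,0.005,1],
  [0.004,0.04,-0.001,0,0,0.003,1],
  [0,0.025,0,0,0,0,1],
  [0,0.01,0,0,0,0,1],
  [0,0,0,0,0,0,1],
  [0,0,0,0,0,0,1],
])

```text
time: 12.92
tool_pos: [0.6155, 0.1359, 0.0853]
tcp_rot: [-1.565, 0.101, -0.113]
wrist_force: [0.8, 0.5, 0.2]
width: 1.005
```

```bash
python3 - <<'E'
from h import *
np.set_printoptions(precision=4,suppress=True)
plan([.6145,.134,.080],heading(-.118),1)
W=read_camera("wrist");cv2.imwrite("pics/w5.png",W["img"])
for t in["collar_mid"]:
    for k in spotter.spot_point(W,t)[:1]:
        l=k["location"];print(t,round(k["p"],2),np.round(l,1),atz(W,l,.085),depth(W,l))
E
```

```text
at [0.6155 0.1359 0.0853] tool [[0.991, 0.008, 0.136], [-0.136, 0.003, 0.991], [0.007, -1.0, 0.004]] w 1.005 t 12.925
[-0.0008, 0.0053, -0.002, -0.0035, -0.0183, 0.0075]
collar_mid 0.95 [318.2 337.2] [0.6141 0.1317 0.085 ] [0.6156 0.142  0.1042]
```

View pics/w5.png

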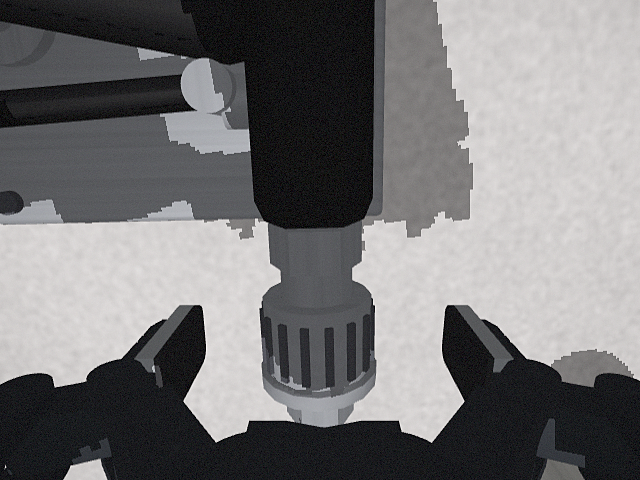

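jog_arm([
  [-0.001,0.005,0,-0.003,-0.015,0.006,1],
  [0,0,0,0,0,0,0.6],
  [0,0,0,0,0,0,0.5],
  [0,0,0,0,0,0,0.4],
  [0,0,0,0,0,0,0.4],
  [0,0,0,0,0,0,0.35],
], force=45)

```text
time: 13.78
tool_pos: [0.6135, 0.1366, 0.0827]
tcp_rot: [-1.568, 0.094, -0.093]
wrist_force: [0.2, 0.0, 1.0]
width: 0.436
```

```bash
python3 - <<'E'
from h import *
s=st();print(s["width"],s["wrist_force"])
plan([.6145,.134,.080],heading(-.118),1)
E
```

```text
0.43628062317578936 [0.16378096 0.02744989 0.95147365]
at [0.6135 0.1366 0.0827] tool [[0.993, -0.0, 0.119], [-0.119, 0.001, 0.993], [-0.001, -1.0, 0.001]] w 0.436 t 13.775
[0.0013, 0.0027, -0.0024, -0.0009, -0.0013, -0.0006]
```

jog_arm([
  [0,0,0.004,0,0,0,0.35],
  [0,0,0.004,0,0,0,0.35],
  [0,0,0.002,0,0,0,0.35],
  [0,0,0,0,0,0,0.35],
])

```text
time: 14.28
tool_pos: [0.6141, 0.1424, 0.0826]
tcp_rot: [-1.576, 0.095, -0.091]
wrist_force: [-0.9, -5.7, 1.8]
width: 0.436
```

jog_arm([
  [0,0,0.003,0,0,0,0.35],
  [0,0,0.0025,0,0,0,0.35],
  [0,0,0,0,0,0,0.35],
  [0,0,0,0,0,0,0.35],
  [0,0,0,0,0,0,0.35],
])

```text
time: 14.9
tool_pos: [0.6141, 0.142, 0.0826]
tcp_rot: [-1.585, 0.098, -0.089]
wrist_force: [-1.1, -4.0, 1.0]
width: 0.438
```

```bash
python3 - <<'E'
from h import *
np.set_printoptions(precision=4,suppress=True)
s=st();print(s["width"],s["wrist_force"],s["tool_pos"])
T=read_camera("top")
print(atz(T,spotter.spot_point(T,"lance_mid")[0]["location"],.085))
E
```

```text
0.4377982821523817 [-1.1173 -3.9701  0.9838] [0.6141 0.142  0.0826]
[0.5965 0.0274 0.085 ]
```

jog_arm([
  [0,0,0,0,0,0,1],
  [0,0,0,0,0,0,1],
  [0,0,0,0,0,0,1],
  [0,0,0,0,0,0,1],
  [0,-0.045,0,0,0,0,1],
  [0,-0.045,0,0.005,0,0,1],
  [0,0,-0.05,0,0,0,1],
  [0,0,-0.05,0,0,0,1],
  [0,0,-0.004,0,0,0,1],
  [0,0,0,0,0,0,1],
])

```text
time: 16.25
tool_pos: [0.6036, 0.0414, 0.1767]
tcp_rot: [-1.576, 0.094, -0.091]
wrist_force: [-0.7, 0.2, 0.0]
width: 1.0
```

```bash
python3 - <<'E'
from h import *
np.set_printoptions(precision=4,suppress=True)
for n in("wrist","top","side"):
    W=read_camera(n);
    if n=="wrist": cv2.imwrite("pics/w6.png",W["img"])
    for k in spotter.spot_point(W,"lance_mid")[:1]:
        l=k["location"];print(n,round(k["p"],2),np.round(l,1),atz(W,l,.082),depth(W,l))
    for k in spotter.spot_point(W,"collar_mid")[:1]:
        l=k["location"];print(" collar",round(k["p"],2),np.round(l,1),atz(W,l,.085))
plan([.6005,.028,.080],heading(-.118),1)
E
```

```text
wrist 0.57 [322.1 266.8] [0.6024 0.0309 0.082 ] [0.6026 0.0323 0.0859]
 collar 0.94 [324.3  66.6] [0.6164 0.1388 0.085 ]
 collar 0.65 [238.6 211.9] [0.6109 0.1401 0.085 ]
side 0.59 [281.4 256.6] [0.5968 0.0292 0.082 ] [0.5953 0.0329 0.0846]
 collar 0.6 [246.8 289.9] [0.6177 0.1416 0.085 ]
at [0.6035 0.042  0.1764] tool [[0.993, -0.002, 0.116], [-0.116, -0.008, 0.993], [-0.002, -1.0, -0.008]] w 1.0 t 16.7
[-0.0012, 0.0966, -0.0134, 0.0082, 0.0022, -0.0015]
```

View pics/w6.png

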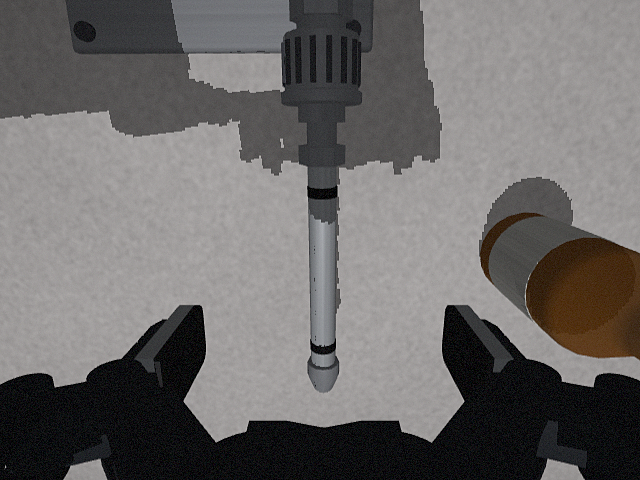

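jog_arm([
  [-0.001,0.04,-0.006,0.004,0,0,1],
  [0,0.04,-0.006,0.004,0,0,1],
  [0,0.015,0,0,0,0,1],
  [0,0.002,0,0,0,0,1],
  [0,0,0,0,0,0,1],
])

```text
time: 17.32
tool_pos: [0.6041, 0.0311, 0.0804]
tcp_rot: [-1.568, 0.086, -0.093]
wrist_force: [0.4, -0.2, 0.2]
width: 0.997
```

```bash
python3 - <<'E'
from h import *
plan([.602,.030,.0755],heading(-.118),1)
print(st()["wrist_force"])
E
```

```text
at [0.6041 0.0311 0.0804] tool [[0.993, 0.004, 0.114], [-0.114, 0.001, 0.993], [0.004, -1.0, 0.001]] w 0.997 t 17.325
[-0.002, 0.0049, -0.0013, -0.0011, 0.0038, 0.0042]
[ 0.37226334 -0.16708127  0.22561271]
```

jog_arm([
  [-0.001,0.005,0,0,0.004,0.004,1],
  [0,0,0,0,0,0,0.5],
  [0,0,0,0,0,0,0.35],
  [0,0,0,0,0,0,0.25],
  [0,0,0,0,0,0,0.15],
  [0,0,0,0,0,0,0.1],
  [0,0,0,0,0,0,0.1],
  [0,0,0,0,0,0,0.1],
], force=60)

```text
time: 18.32
tool_pos: [0.6041, 0.0317, 0.0788]
tcp_rot: [-1.568, 0.089, -0.094]
wrist_force: [-2.0, -0.6, 1.6]
width: 0.161
```

jog_arm([
  [0,0,0,0,0,0,0.1],
  [0,0,-0.005,0,0,0,0.1],
  [0,0,-0.008,0,0,0,0.1],
  [0,0,-0.01,0,0,0,0.1],
])

```text
time: 18.82
tool_pos: [0.6016, 0.0103, 0.0781]
tcp_rot: [-1.565, 0.089, -0.094]
wrist_force: [-0.2, 1.2, -1.3]
width: 0.162
```

jog_arm([
  [0,0,-0.012,0,0,0,0.1],
  [0,0,-0.015,0,0,0,0.1],
  [0,0,-0.02,0,0,0,0.1],
  [0,0,-0.02,0,0,0,0.1],
  [0,0,0,0,0,0,0.1],
])

```text
time: 19.45
tool_pos: [0.5934, -0.064, 0.0777]
tcp_rot: [-1.566, 0.09, -0.097]
wrist_force: [1.1, -0.2, -2.1]
width: 0.163
```

```bash
python3 - <<'E'
from h import *
np.set_printoptions(precision=4,suppress=True)
W,T,S=read_camera("wrist"),read_camera("top"),read_camera("side")
cv2.imwrite("pics/w7.png",np.hstack([cv2.resize(W["img"],(400,300)),cv2.resize(S["img"][180:380,150:417],(400,300))]))
for n,p in(("top",T),("side",S),("wrist",W)):
    for t in("lance_mid","collar_mid"):
        k=spotter.spot_point(p,t)
        if k: print(n,t,round(k[0]["p"],2),atz(p,k[0]["location"],.085))
print(st()["wrist_force"],st()["width"]);
k=spotter.spot_point(T,"dish")[0]["location"];print("dish",atz(T,k,.009))
plan([.60,-.05,.20],heading(-.118))
E
```

```text
top collar_mid 0.66 [0.6153 0.137  0.085 ]
side lance_mid 0.91 [ 0.5906 -0.0463  0.085 ]
side collar_mid 0.58 [0.6145 0.1304 0.085 ]
wrist lance_mid 0.58 [ 0.5948 -0.0632  0.085 ]
[ 0.0294  0.1183 -1.4524] 0.15743886392680775
dish [ 0.5524 -0.3311  0.009 ]
at [ 0.5937 -0.0614  0.0776] tool [[0.993, 0.005, 0.116], [-0.116, 0.002, 0.993], [0.004, -1.0, 0.003]] w 0.165 t 19.95
[0.0018, -0.0408, 0.0041, -0.001, 0.0006, 0.0014]
[0.0018, -0.0408, 0.0041, -0.001, 0.0006, 0.0014]
[0.0017, -0.0408, 0.0041, -0.001, 0.0006, 0.0014]
```

View pics/w7.png

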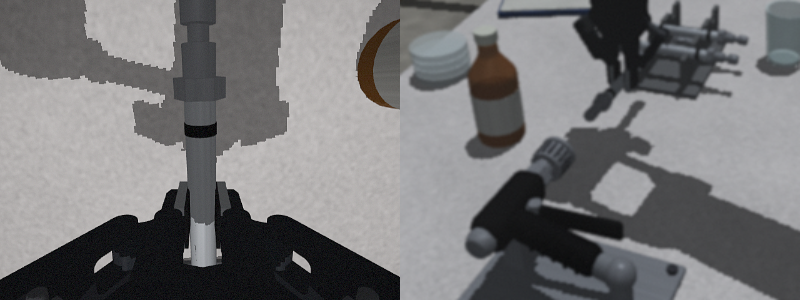

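jog_arm([
  [0,-0.03,0,0,0,0,0.1],
  [0,-0.045,0,0,0,0,0.1],
  [0,-0.045,0,0,0,0,0.1],
])

```text
time: 20.32
tool_pos: [0.5892, -0.0601, 0.1945]
tcp_rot: [-1.565, 0.096, -0.084]
wrist_force: [-0.0, -1.2, -0.9]
width: 0.166
```

```bash
python3 - <<'E'
from h import *
plan([.558,-.331,.20],heading(-1.633))
E
```

```text
at [ 0.5892 -0.0601  0.1945] tool [[0.993, -0.008, 0.114], [-0.114, 0.004, 0.993], [-0.008, -1.0, 0.003]] w 0.166 t 20.325
[-0.0, -0.0006, -0.0273, 0.0003, 0.1518, -0.0009]
[0.0041, -0.0007, -0.027, 0.0003, 0.1518, -0.0009]
[0.0081, -0.0007, -0.026, 0.0003, 0.1518, -0.0009]
[0.012, -0.0007, -0.0245, 0.0003, 0.1518, -0.0009]
[0.0156, -0.0007, -0.0224, 0.0003, 0.1518, -0.0009]
[0.0188, -0.0006, -0.0198, 0.0003, 0.1518, -0.0009]
[0.0215, -0.0006, -0.0167, 0.0003, 0.1518, -0.0009]
[0.0238, -0.0006, -0.0133, 0.0003, 0.1518, -0.0009]
[0.0256, -0.0006, -0.0095, 0.0003, 0.1518, -0.0009]
[0.0267, -0.0006, -0.0055, 0.0003, 0.1518, -0.0009]
```

jog_arm([
  [0,-0.001,-0.027,0,0.152,0,0.1],
  [0.004,-0.001,-0.027,0,0.152,0,0.1],
  [0.008,-0.001,-0.026,0,0.152,0,0.1],
  [0.012,-0.001,-0.0245,0,0.152,0,0.1],
  [0.0155,-0.001,-0.0225,0,0.152,0,0.1],
  [0.019,-0.001,-0.02,0,0.152,0,0.1],
  [0.0215,0,-0.0165,0,0.152,0,0.1],
  [0.024,0,-0.0135,0,0.152,0,0.1],
  [0.0255,0,-0.0095,0,0.152,0,0.1],
  [0.0265,0,-0.0055,0,0.15,0,0.1],
])

```text
time: 21.58
tool_pos: [0.5562, -0.3337, 0.2066]
tcp_rot: [-1.153, 1.283, -1.284]
wrist_force: [-0.1, 0.1, -1.6]
width: 0.163
```

jog_arm([
  [0,0,0,0,0,0,0.1],
  [0,0,0,0,0,0,0.1],
])

```text
time: 21.82
tool_pos: [0.5558, -0.3346, 0.2061]
tcp_rot: [-1.153, 1.284, -1.284]
wrist_force: [0.2, -0.2, -1.2]
width: 0.167
```

```bash
python3 - <<'E'
from h import *
np.set_printoptions(precision=4,suppress=True)
plan([.558,-.331,.13],heading(-1.633),1)
W,T=read_camera("wrist"),read_camera("top");cv2.imwrite("pics/w8.png",W["img"])
for t,z in(("dish",.016),("stored_short_mid",.053),("stored_ball_mid",.053),("lance_mid",.2)):
  for n,p in(("w",W),("t",T)):
    k=spotter.spot_point(p,t)
    if k: l=k[0]["location"];print(n,t,round(k[0]["p"],2),l,atz(p,l,z),depth(p,l))
    m=spotter.masks_of(p,t)
    if m:
        v,u=np.nonzero(m[0]["mask"]&(p["range_z"]>0));zz=p["range_z"][v,u];c=np.stack([(u-p["cx"])/p["fx"]*zz,(v-p["cy"])/p["fy"]*zz,zz],1)@p["world_from_camera"][:3,:3].T+p["world_from_camera"][:3,3]
        if t!="dish": print("   line",cv2.fitLine(c.astype(np.float32),cv2.DIST_HUBER,0,.001,.001).ravel(), cv2.minAreaRect(c[:,:2].astype(np.float32)*1000)[:2])
        else: print("   rect",cv2.minAreaRect(c[:,:2].astype(np.float32)*1000),np.median(c[:,2]))
E
```

```text
at [ 0.5558 -0.3346  0.2061] tool [[-0.103, 0.004, 0.995], [-0.995, 0.004, -0.103], [-0.004, -1.0, 0.003]] w 0.167 t 21.825
[-0.0035, 0.0761, 0.0015, -0.0035, -0.0414, -0.0038]
   rect ((560.0497436523438, -334.6512451171875), (49.94271469116211, 49.63967514038086), 86.40321350097656) 0.015529020711820718
t dish 0.71 [448.6, 242.1] [ 0.5547 -0.3322  0.016 ] [ 0.555  -0.3329  0.0129]
   rect ((561.520263671875, -314.3824157714844), (85.47271728515625, 51.759742736816406), 85.01226806640625) 0.013738658528305248
w stored_short_mid 0.77 [233.7, 229.8] [ 0.5636 -0.2702  0.053 ] [ 0.5651 -0.2721  0.0604]
   line [ 0.9987 -0.0506  0.0061  0.5386 -0.2702  0.06  ] ((536.932861328125, -266.8774719238281), (34.365211486816406, 168.1772918701172))
t stored_short_mid 0.85 [425.5, 240.6] [ 0.5548 -0.2719  0.053 ] [ 0.5543 -0.2705  0.0598]
   line [ 0.9973 -0.0732  0.0058  0.5328 -0.2646  0.0612] ((536.3685302734375, -270.32550048828125), (31.22216796875, 166.7906494140625))
w stored_ball_mid 0.94 [142.5, 231.3] [ 0.5692 -0.2038  0.053 ] [ 0.5707 -0.2076  0.0607]
   line [ 0.9974 -0.0714  0.01    0.5945 -0.2104  0.0599] ((547.715087890625, -185.74562072753906), (133.23345947265625, 199.3622589111328))
t stored_ball_mid 0.69 [392.9, 234.0] [ 0.5688 -0.1996  0.053 ] [ 0.5681 -0.1985  0.0609]
   line [ 0.9979 -0.0607  0.0227  0.5576 -0.201   0.0609] ((554.54052734375, -202.01271057128906), (28.00659942626953, 193.4854278564453))
w lance_mid 0.58 [325.1, 335.3] [ 0.551  -0.3358  0.2   ] [ 0.5578 -0.3365  0.2129]
   line [ 0.9936 -0.0784  0.0809  0.601  -0.3401  0.216 ] ((546.6948852539062, -324.8200378417969), (55.09016799926758, 348.50408935546875))
t lance_mid 0.58 [472.2, 238.8] [ 0.5478 -0.3328  0.2   ] [ 0.5429 -0.3151  0.2607]
   line [ 0.9898 -0.1266  0.066   0.5941 -0.3341  0.2155] ((565.8653564453125, -331.2333984375), (99.00470733642578, 251.37074279785156))
```

View pics/w8.png

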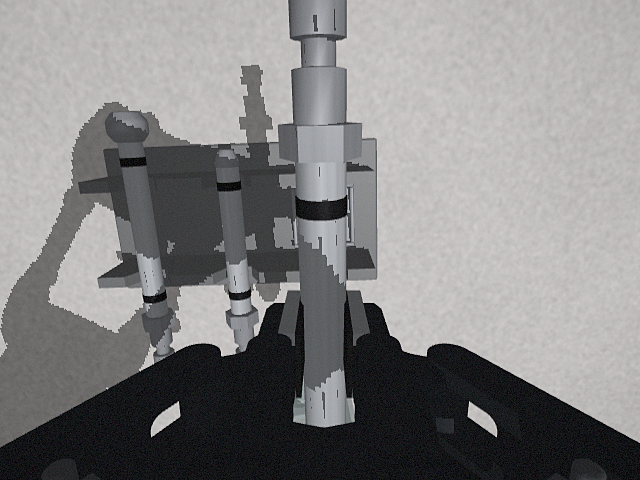

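```bash
python3 - <<'E'
from h import *
plan([.560,-.333,.085],heading(-1.633,-.07),4)
E
```

```text
at [ 0.5558 -0.3353  0.2064] tool [[-0.105, 0.004, 0.994], [-0.994, 0.003, -0.105], [-0.003, -1.0, 0.004]] w 0.164 t 22.725
[-0.0006, 0.0303, 0.0009, -0.0185, -0.0107, -0.0011]
[-0.0006, 0.0303, 0.0014, -0.0185, -0.0107, -0.0011]
[-0.0006, 0.0303, 0.002, -0.0185, -0.0107, -0.0011]
[-0.0006, 0.0302, 0.0026, -0.0185, -0.0107, -0.0011]
```

jog_arm([
  [-0.0006,0.03,0.001,-0.0185,-0.0105,-0.001,0.1],
  [-0.0006,0.03,0.0015,-0.0185,-0.0105,-0.001,0.1],
  [-0.0006,0.03,0.002,-0.0185,-0.0105,-0.001,0.1],
  [-0.0006,0.02,0.0025,-0.0185,-0.0105,-0.001,0.1],
  [0,0,0,0,0,0,0.1],
  [0,0,0,0,0,0,0.1],
])

```text
time: 23.48
tool_pos: [0.5586, -0.3311, 0.0836]
tcp_rot: [-1.236, 1.316, -1.208]
wrist_force: [-0.1, 0.0, -0.7]
width: 0.165
```

```bash
python3 - <<'E'
from h import *
np.set_printoptions(precision=4,suppress=True)
plan([.560,-.333,.060],heading(-1.633,-.07),2)
W=read_camera("wrist");S=read_camera("side")
cv2.imwrite("pics/w9.png",np.hstack([cv2.resize(W["img"],(440,330)),cv2.resize(S["img"][160:260,270:403],(360,270),interpolation=2)[:].copy().__class__((330,360,3),np.uint8) if 0 else cv2.copyMakeBorder(cv2.resize(S["img"][160:260,270:403],(360,270)),0,60,0,0,0)]))
for t in("lance_mid","stored_short_mid"):
    p=W;m=spotter.masks_of(p,t)
    if m:
        v,u=np.nonzero(m[0]["mask"]&(p["range_z"]>0));zz=p["range_z"][v,u];c=np.stack([(u-p["cx"])/p["fx"]*zz,(v-p["cy"])/p["fy"]*zz,zz],1)@p["world_from_camera"][:3,:3].T+p["world_from_camera"][:3,3]
        L=cv2.fitLine(c.astype(np.float32),cv2.DIST_HUBER,0,.001,.001).ravel();print(t,"line",L, "at .56",L[3:]+L[:3]*(.56-L[3])/L[0])
E
```

```text
at [ 0.5586 -0.3311  0.0836] tool [[-0.059, -0.081, 0.995], [-0.998, 0.009, -0.059], [-0.004, -0.997, -0.082]] w 0.165 t 23.475
[0.0009, 0.0117, 0.0017, 0.0059, 0.0016, -0.0019]
[0.0009, 0.0117, 0.0017, 0.0059, 0.0016, -0.0019]
lance_mid line [ 0.9994 -0.0311 -0.0134  0.6046 -0.3342  0.0883] at .56 [ 0.56   -0.3328  0.0889]
stored_short_mid line [ 0.9975 -0.07   -0.0035  0.5813 -0.2729  0.0588] at .56 [ 0.56   -0.2714  0.0589]
```

View pics/w9.png

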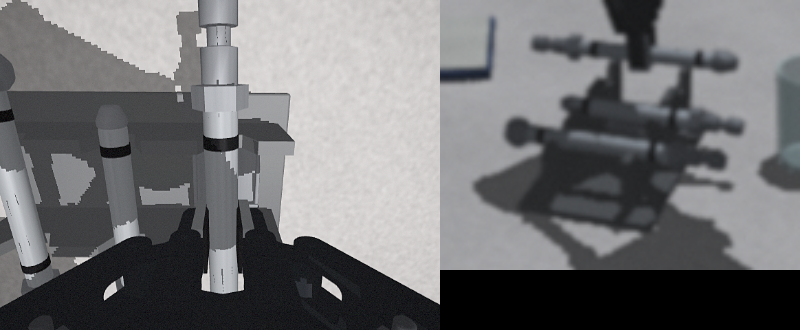

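jog_arm([
  [0.003,0.008,0.001,0,0.015,0,0.1],
  [0.001,0.008,0.001,0,0.015,0,0.1],
  [0,0.004,0,0,0,0,0.1],
  [0,0.003,0,0,0,0,0.1],
  [0,0,0,0,0,0,0.1],
])

```text
time: 24.3
tool_pos: [0.5597, -0.3368, 0.0625]
tcp_rot: [-1.219, 1.335, -1.238]
wrist_force: [-0.6, -0.3, -1.2]
width: 0.161
```

jog_arm([
  [-0.002,0.003,0,0,0,0,0.1],
  [0,0.003,0,0,0,0,0.1],
  [0,0.002,0,0,0,0,0.1],
  [0,0,0,0,0,0,0.1],
])

```text
time: 24.8
tool_pos: [0.5596, -0.3346, 0.0545]
tcp_rot: [-1.219, 1.334, -1.239]
wrist_force: [0.2, -1.0, -0.0]
width: 0.159
```

```bash
python3 - <<'E'
from h import *
np.set_printoptions(precision=4,suppress=True)
s=st();print(s["tool_pos"],s["wrist_force"],s["torque"])
W=read_camera("wrist")
for t in("lance_mid","stored_short_mid"):
    p=W;m=spotter.masks_of(p,t)
    if m:
        v,u=np.nonzero(m[0]["mask"]&(p["range_z"]>0));zz=p["range_z"][v,u];c=np.stack([(u-p["cx"])/p["fx"]*zz,(v-p["cy"])/p["fy"]*zz,zz],1)@p["world_from_camera"][:3,:3].T+p["world_from_camera"][:3,3]
        L=cv2.fitLine(c.astype(np.float32),cv2.DIST_HUBER,0,.001,.001).ravel();print(t,"line",L, "at .56",L[3:]+L[:3]*(.56-L[3])/L[0])
E
```

```text
[ 0.5596 -0.3346  0.0545] [ 0.2237 -1.0203 -0.0428] [-0.0162  0.038   0.0346]
lance_mid line [ 0.998  -0.0618 -0.0088  0.6069 -0.3392  0.0606] at .56 [ 0.56   -0.3363  0.061 ]
stored_short_mid line [ 0.9979 -0.0636 -0.0111  0.5792 -0.2736  0.0594] at .56 [ 0.56   -0.2724  0.0596]
```

jog_arm([
  [0,0.0015,0,0,0,0,0.1],
  [0,0.001,0,0,0,0,0.1],
  [0,0,0,0,0,0,0.1],
])

```text
time: 25.32
tool_pos: [0.5598, -0.3348, 0.0545]
tcp_rot: [-1.218, 1.334, -1.239]
wrist_force: [-0.6, 0.6, -1.1]
width: 0.166
```

jog_arm([
  [0,0.003,0,0,0,0,0.1],
  [0,0,0,0,0,0,0.1],
])

```text
time: 25.58
tool_pos: [0.5603, -0.3352, 0.0547]
tcp_rot: [-1.218, 1.333, -1.241]
wrist_force: [-0.6, -0.3, -1.5]
width: 0.163
```

jog_arm([
  [0,0.002,0,0,0,0,0.1],
  [0,0,0,0,0,0,0.1],
])

```text
time: 25.82
tool_pos: [0.5606, -0.3354, 0.0544]
tcp_rot: [-1.218, 1.332, -1.241]
wrist_force: [-1.0, 0.7, 0.5]
width: 0.164
```

jog_arm([
  [0,0.005,0,0,0,0,0.1],
])

```text
time: 25.95
tool_pos: [0.5608, -0.3356, 0.0538]
tcp_rot: [-1.217, 1.332, -1.241]
wrist_force: [-12.7, 9.6, 42.8]
width: 0.163
```

jog_arm([
  [0,0.002,0,0,0,0,0.1],
])

```text
time: 26.08
tool_pos: [0.5608, -0.3355, 0.0543]
tcp_rot: [-1.218, 1.333, -1.241]
wrist_force: [-4.1, 3.7, 8.1]
width: 0.164
```

jog_arm([
  [0,0,0,0,0,0,0.2],
  [0,0,0,0,0,0,0.25],
  [0,0,0,0,0,0,0.3],
  [0,0,0,0,0,0,0.35],
  [0,0,0,0,0,0,0.38],
  [0,0,0,0,0,0,0.38],
], force=20)

```text
time: 26.82
tool_pos: [0.5607, -0.3356, 0.0519]
tcp_rot: [-1.218, 1.333, -1.241]
wrist_force: [0.6, 0.0, -0.1]
width: 0.382
```

```bash
python3 - <<'E'
from h import *
np.set_printoptions(precision=4,suppress=True)
s=st();print(s["tool_pos"],s["wrist_force"],s["width"])
W=read_camera("wrist");cv2.imwrite("pics/w10.png",W["img"])
for t in("lance_mid","stored_short_mid"):
    p=W;m=spotter.masks_of(p,t)
    if m:
        v,u=np.nonzero(m[0]["mask"]&(p["range_z"]>0));zz=p["range_z"][v,u];c=np.stack([(u-p["cx"])/p["fx"]*zz,(v-p["cy"])/p["fy"]*zz,zz],1)@p["world_from_camera"][:3,:3].T+p["world_from_camera"][:3,3]
        L=cv2.fitLine(c.astype(np.float32),cv2.DIST_HUBER,0,.001,.001).ravel();print(t,"line",L, "at .56",L[3:]+L[:3]*(.56-L[3])/L[0])
plan([.5608,-.3355,.15],heading(-1.633))
E
```

```text
[ 0.5607 -0.3356  0.0519] [ 0.6197  0.0379 -0.0924] 0.38213029557978234
lance_mid line [ 0.9952 -0.0964 -0.017   0.6043 -0.3399  0.0605] at .56 [ 0.56   -0.3356  0.0612]
stored_short_mid line [ 0.9956 -0.0931  0.0051  0.5674 -0.2725  0.0593] at .56 [ 0.56   -0.2718  0.0593]
at [ 0.5608 -0.3356  0.0521] tool [[-0.093, -0.073, 0.993], [-0.996, 0.004, -0.093], [0.003, -0.997, -0.073]] w 0.382 t 26.975
[0.0001, -0.0488, -0.0036, 0.0367, -0.0153, 0.0008]
[-0.0, -0.0489, -0.0018, 0.0367, -0.0153, 0.0008]
```

View pics/w10.png

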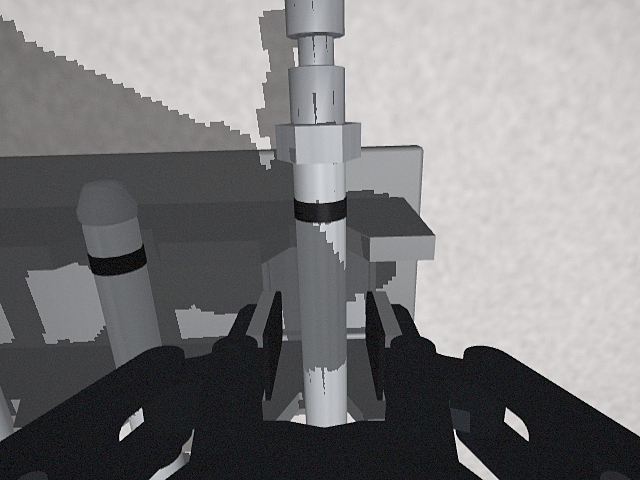

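jog_arm([
  [0,-0.015,0,0,0,0,0.38],
  [0,-0.03,0,0,0,0,0.38],
  [0,-0.045,0,0,0,0,0.38],
  [0,-0.05,0,0,0,0,0.38],
  [0,-0.05,0,0.03,0,0,0.38],
  [0.04,-0.03,0,0.03,0,0,0.38],
  [0.06,0,0,0,0,0,0.38],
  [0.06,0,0,0,0,0,0.38],
  [0,0,0,0,0,0,0.38],
])

```text
time: 28.1
tool_pos: [0.5636, -0.4997, 0.2928]
tcp_rot: [-1.174, 1.27, -1.282]
wrist_force: [-0.6, 0.5, 0.4]
width: 0.379
```

```bash
python3 - <<'E'
from h import *
np.set_printoptions(precision=4,suppress=True)
T,S=read_camera("top"),read_camera("side")
a=cv2.resize(T["img"][120:340,140:480],(800,518));cv2.imwrite("pics/t11.png",a)
for t,z in(("collar_mid",.085),("trigger_front",.085),("lance_mid",.053),("stored_short_mid",.053),("stored_ball_mid",.053),("bottle",0),("beaker",0)):
  for n,p in(("t",T),("s",S)):
    k=spotter.spot_point(p,t)
    if k: print(n,t,round(k[0]["p"],2),atz(p,k[0]["location"],z))
  m=spotter.masks_of(T,t) if "mid" in t else 0
  if m:
    p=T;v,u=np.nonzero(m[0]["mask"]&(p["range_z"]>0));zz=p["range_z"][v,u];c=np.stack([(u-p["cx"])/p["fx"]*zz,(v-p["cy"])/p["fy"]*zz,zz],1)@p["world_from_camera"][:3,:3].T+p["world_from_camera"][:3,3]
    print("  line",cv2.fitLine(c.astype(np.float32),cv2.DIST_HUBER,0,.001,.001).ravel())
print(st()["tool_pos"],st()["time"],st()["wrist_force"])
E
```

```text
t collar_mid 0.54 [0.6088 0.1351 0.085 ]
s collar_mid 0.91 [0.6189 0.1266 0.085 ]
  line [0.8725 0.4775 0.1031 0.618  0.1371 0.1024]
t trigger_front 0.84 [0.5427 0.2245 0.085 ]
s trigger_front 0.71 [0.5398 0.2045 0.085 ]
t lance_mid 0.61 [ 0.5489 -0.3346  0.053 ]
s lance_mid 0.92 [ 0.5514 -0.3316  0.053 ]
  line [ 0.9958 -0.09   -0.0146  0.572  -0.3332  0.0603]
t stored_short_mid 0.82 [ 0.5577 -0.2735  0.053 ]
s stored_short_mid 0.75 [ 0.5613 -0.2656  0.053 ]
  line [ 0.9976 -0.0695  0.      0.5359 -0.2643  0.0611]
t stored_ball_mid 0.57 [ 0.5655 -0.2011  0.053 ]
s stored_ball_mid 0.93 [ 0.5684 -0.2103  0.053 ]
  line [ 0.9978 -0.0653  0.0149  0.5568 -0.2009  0.0617]
t bottle 0.66 [ 0.7518 -0.001   0.    ]
s bottle 0.92 [ 0.7583 -0.0087  0.    ]
t beaker 0.95 [ 0.3841 -0.3027  0.    ]
s beaker 0.62 [ 0.5734 -0.4386  0.    ]
[ 0.5649 -0.4953  0.2914] 29.1 [ 0.7908 -0.8097  0.4506]
```

```bash
python3 -c "
from workcell import bot
print(bot.finish_job())"
```

```text
the job is handed in; nothing more can be done
None
```

The job is done and handed in at about 29 s on the robot's clock.

- **Trigger:** I squeezed it fully home, where the jaw width stalled and a picture showed the blade parallel to the grip. I held it for more than 1.5 s and let it go. It measured back at rest in a later picture and in the last check.
- **Collar and lance:** I pulled the collar back until the lance sprang out, about 10 mm as measured. I released the collar, drew the lance out of the coupler, and laid it over the drip dish with the nozzle towards the robot.

**Last checks:**
- **Lance:** it lies at y ≈ -0.333. Its top is 60 mm above the bench against about 61 mm for the stored lances, so it is seated in both notches.
- **Collar:** the network locates it within about 1 mm of its starting position along the barrel, so it is home.
- **Stored lances and bottle:** unchanged within measuring noise of several millimetres.
- **Robot:** clear of everything.

**What disagreed or went less well:**
- When I pushed the lance down to seat it, the wrist force peaked briefly at about 45 N, pressing through the held lance. That is well under the 120 N wrist limit. It is above 40 N, but that limit applies to the arm or gripper body, and I don't think it counts here.
- In the last check the side camera's beaker detection was clearly wrong, since it pointed under the robot's arm. The top camera put the beaker about 1 cm from its first estimate. Nothing went near it.
- The lance reads about 0.02 rad off the neighbouring lances in heading, which is measuring noise or play in the notches.
- The picture limit stopped me viewing the final image, so the final state rests on these measurements. The last picture I did see shows the lance in the notches with the jaws open around it.

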